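Sweep the cut stones into the tray's well

ROBOT

A 7-joint arm with a two-finger parallel gripper is mounted at the origin on the work surface. World frame = base frame: x ahead of the robot, y to its left, z up, the work surface at z = 0. Lengths are in m, angles in rad, forces in N, time in s.
With the tool pointing down it reaches from about 0.425 to 0.825 m from the base axis. Payload 3.6 kg.
Tool frame: the origin (TCP) lies midway between the tips of the shut fingers; the grasp point (between the pads) lies arm.grip_depth behind it (arm.grip_depth is the distance from the TCP to the grasp point, in m); z points along the fingers, y is the line along which they close (so a half turn about z gives the same grasp; the last joint's range is limited). The gripper opens to 85 mm and grips with 20 to 120 N. Pads are 22 mm wide; open, the fingers measure 114 mm over their backs; the gripper's body (76 mm by 85 mm) begins 54 mm behind the grasp point. The pads swing forward as they close: fully open they stand 13 mm farther back than shut.
Start: joints at [1.274, 0.615, -0.013, 1.423, 0.008, 1.103, -0.04], TCP at [0.173, -0.626, 0.231] pointing down, gripper open.
Joint ranges: [-3.12, 3.12], [-0.3, 2.06], [-1.34, 1.32], [0.26, 2.42], [-1.36, 4.5], [0.01, 1.98], [-2.84, 2.84]. Speed limits (rad/s): [2.79, 2.79, 3.14, 3.14, 3.14, 3.14, 3.14].

INTERFACE

Orientations are given as a 3x3 rotation matrix whose columns are the frame's x, y, z axes.
In Python, from rig import state, get_image, camera_params, job, arm gives the robot as it stands. The module is installed in compiled form; this text tells all that it offers.
- The arm moves only by the tool carry_out, never from a script. Its argument "targets" is a list of rows, each a list of 6 numbers: the shift along the tool's x, y, z normalised to -1 to 1, where 1 is 0.04 m, then the turn, a rotation vector about the tool's x, y, z normalised to -1 to 1, where 1 is 0.1 rad. In form: [[dx, dy, dz, ax, ay, az], ...]. A call has 1 to 12 rows; each row shifts and turns the commanded pose from where the row before left it, along the tool's axes as they then stand; what a row does not reach is not made up. A row lasts 1/8 s, in which the tool goes at most 62.5 mm and 10.7 degrees, less where a joint would pass 70% of its speed; a pose out of reach is approached as far as the arm can. A call with a number of a shift or a turn outside -1 to 1 is refused whole. A call with a gripper value outside its range is refused whole. "jaw" is the gripper command: -1 is fully open, 1 is shut, values between are in proportion, set as the call begins (left out, the last holds). The fingers move at their own pace and stop on an object; the grip force is fixed at half the most. Time passes only in rows, so rows that do not move let the fingers close. It gives the time, the measured TCP pose, the force, the opening and the grip force at its end, in the units of the state.
- state(): the state, without advancing time (a new reading comes with each control period).
- get_image(name): name is "scene" or "top" or "wrist"; returns the picture (480x640x3 uint8, red, green, blue); there is no depth.
- camera_params(name): a dict with "K" (3x3 intrinsics, pixels), "eye" and "orientation" of the camera in the world. Camera axes: x right, y up, looking along -z (the intrinsics and any distortion apply to the point x, -y, -z); pixel columns grow to the right and rows downward; lengths in m; the calibration is good to about 2 mm. A picture is of the moment at which its call begins: read the wrist's pose just before it. camera_params takes no time and is no camera call; for the wrist camera it gives the pose at the moment of the call.
- job.job_done(): hands the job in; it is judged then, once.
The state is a dict: "t": time; "joint_pos": joint angles; "qvel": joint speeds; "joint_torque": joint torques, N m; "tool_pos": TCP position; "tool_rot": TCP orientation; "ft_force": force on the tool from outside, world axes, zero at the start; "ft_torque": the same for the moment, N m; "width": finger opening in m; "gripper_force": force on a finger pad.
Only numpy, scipy, OpenCV 4.12 (cv2) and the standard library are available. Lean on these libraries where they do the work, as an engineer would, in place of code of your own. Each camera call takes 0.05 s, during which the arm holds its last target. There are 200 camera calls.

TASK

Sweep the three low cut stones (round, oval and rectangular) along the deck of the sorting tray with your fingertips and over its open edge, so that all three end lying in the sunken well. Only push them: do not pick up or carry any stone. Leave the upright crystal and the wooden ring cone standing where they are on the deck, and do not shift the things around the tray.

Things in the scene. Friction and masses are not known exactly. Their poses are not given: they have to be found in the camera images.
- tray: Fixed gem sorting tray, wooden rim, white deck, 236 mm (its x) by 310 mm (its y). Origin: centre of its underside, on the counter; z up. Flat raised deck, top 34 mm above the counter, x -112 to 112 mm, y -149 to 55 mm. Rim 6 mm thick, top 44 mm above the counter, round the whole outside. The tray stands elsewhere and turned up to 0.32 rad each time.
- deck_edge (a point): Middle of the deck's bare edge, at deck height, tray x = 0, y = 55 mm; axes as the tray's. The edge runs along x, no lip. Beyond it (+y) stones drop 30 mm into the well. Five things stand on the deck, one in each lane along y at tray x about -84, -42, 0, 42, 84 mm (order varies), y -90 to -15 mm, nothing between each and the well.
- well (a point): Middle of the well's floor: sunken open pocket at the tray's +y end, floor 4 mm above the counter, tray x -112 to 112 mm, y 55 to 149 mm; axes as the tray's.
- round_stone: Round polished cut stone with a low domed top, 30 mm across, 13 mm high, dark grey-green. Lies flat on the deck somewhere. 14 to 31 g. Origin: the middle of the stone, 6.5 mm above its underside; z up, any yaw.
- oval_stone: Oval flat polished cut stone, 34 mm (its x) by 22 mm (its y), 13 mm high, dark grey-green. Lies flat on the deck somewhere. 14 to 31 g. Origin: the middle of the stone, 6.5 mm above its underside; z up, any yaw.
- square_stone: Rectangular polished cut stone, 28 mm (its x) by 24 mm (its y), 13 mm high, dark grey-green. Lies flat on the deck somewhere. 14 to 31 g. Origin: the middle of the stone, 6.5 mm above its underside; z up, any yaw.
- crystal_tower: Upright pointed crystal of the same dark grey-green stone, 20 mm across, 50 mm tall, loose and easily tipped. Stands on the deck among the cut stones and must stay standing there. Origin: centre of its underside.
- ring_cone: Slim wooden cone for showing rings, 24 mm across the foot, 52 mm tall, loose. Stands on the deck among the cut stones and must stay standing there. Origin: centre of its underside.
- loupe: Folding magnifier, round steel lens housing 32 mm across and 22 mm high with a steel case arm, 64 mm long. Stands on the counter beside the tray, not part of the job. Origin: under the centre of the lens housing.
- agate_slab: Round agate slice 68 mm across standing upright on a wooden foot 60 by 80 mm, 78 mm tall. Stands on the counter beside the tray, not part of the job. Origin: centre of its underside.
- ring_box: Closed blue ring box, 50 by 55 mm, 38 mm high. Stands on the counter beside the tray, not part of the job. Origin: centre of its underside.
- bead_jar: Glass jar with a steel lid, 56 mm across, 70 mm tall. Stands on the counter beside the tray, not part of the job. Origin: centre of its underside.
- dish: Small brass bowl, 84 mm across, 30 mm high. Stands on the counter beside the tray, not part of the job. Origin: centre of its underside.
- pendant_stand: Black L-shaped pendant stand, foot 45 by 60 mm, 66 mm tall. Stands on the counter beside the tray, not part of the job. Origin: centre of its underside.
Not all that is in view belongs to the job. What is shaped like the oval_stone but red is not meant.

How it is judged:
At the end, for the whole second after the job is handed in: Each cut stone's middle is inside the well (past the deck's edge, within the rim, under 36 mm above the counter) and at rest; the crystal tower and ring cone are upright (within 0.2 rad) and within 20 mm of where they began; the things around the tray within 30 mm (x of round_stone in the frame of tray between -0.113 and 0.113 m and y of round_stone in the frame of tray between 0.056 and 0.15 m and z of each of round_stone, oval_stone, square_stone in the frame of tray below 0.036 m and linear speed of each of round_stone, oval_stone, square_stone below 0.02 m/s and x of oval_stone in the frame of tray between -0.113 and 0.113 m and y of oval_stone in the frame of tray between 0.056 and 0.15 m and x of square_stone in the frame of tray between -0.113 and 0.113 m and y of square_stone in the frame of tray between 0.056 and 0.15 m and distance of each of crystal_tower, ring_cone from where it was at the start of the episode below 0.02 m and angle between each of crystal_tower, ring_cone's own z axis and vertical below 0.2 rad and distance of each of loupe, agate_slab, ring_box, bead_jar, dish, pendant_stand from where it was at the start of the episode below 0.03 m); the robot touches nothing.
It fails at once if a stone is lifted: its middle more than 12 mm above where it lies on the deck (z of any of round_stone, oval_stone, square_stone in the frame of tray above 0.0525 m).
It fails at once if a stone is carried out over the well: still at deck height with its middle more than 40 mm past the deck's edge ((y of round_stone in the frame of tray above 0.095 m and z of round_stone in the frame of tray above 0.0385 m) or (y of oval_stone in the frame of tray above 0.095 m and z of oval_stone in the frame of tray above 0.0385 m) or (y of square_stone in the frame of tray above 0.095 m and z of square_stone in the frame of tray above 0.0385 m)).
It fails at once if a stone leaves the tray (x of any of round_stone, oval_stone, square_stone in the frame of tray above 0.125 m or x of any of round_stone, oval_stone, square_stone in the frame of tray below -0.125 m or y of any of round_stone, oval_stone, square_stone in the frame of tray above 0.162 m or y of any of round_stone, oval_stone, square_stone in the frame of tray below -0.162 m).
It fails at once if the crystal tower or the ring cone is moved more than 20 mm or tipped over (distance of any of crystal_tower, ring_cone from where it was at the start of the episode above 0.02 m or angle between any of crystal_tower, ring_cone's own z axis and vertical above 0.5 rad).
It fails at once if something standing around the tray is moved more than 30 mm (distance of any of loupe, agate_slab, ring_box, bead_jar, dish, pendant_stand from where it was at the start of the episode above 0.03 m).
It also fails if it takes over 56 s, if anything falls off the work surface, if the arm or the gripper's body presses on something with over 40 N, if the wrist force passes 120 N, or if a joint passes its speed limit or range.

## Working session

There is one attempt and no reset: what is moved stays moved. The work goes in short steps, Python scripts to look and compute and a tool call to move; the robot and the scene stay as the last step left them, time stands still between calls to the robot, and variables do not carry over. Pictures are saved under pics/ and viewed, at most 10 in all, crops included, and the job is handed in when it is done.

Besides the shell and the picture viewer there is one more tool, called after "Emit:" as a command line: name --pt "numbers of a row" for each row, then --argument value for the rest. carry_out: Moves the arm, as the interface text tells. Its arguments: {"type":"object","properties":{"targets":{"type":"array"},"jaw":{"type":"number"}},"required":["targets"]}

```bash
mkdir -p pics; cat > h.py <<'E'
import numpy as np, cv2
from rig import state, get_image, camera_params, job, arm
def ray(cam,u,v,z):
    c=camera_params(cam);K=np.array(c["K"]);R=np.array(c["orientation"]);e=np.array(c["eye"])
    p=np.linalg.inv(K)@[u,v,1]; d=R@[p[0],-p[1],-p[2]]
    return e+d*(z-e[2])/d[2]
def proj(cam,P):
    c=camera_params(cam);K=np.array(c["K"]);R=np.array(c["orientation"]);e=np.array(c["eye"])
    q=R.T@(np.array(P)-e); q=K@[q[0],-q[1],-q[2]]; return q[:2]/q[2]
def snap(cam,name,crop=None,s=1):
    im=get_image(cam)[:,:,::-1]
    if crop: x0,y0,x1,y1=crop; im=im[y0:y1,x0:x1]
    im=cv2.resize(im,None,fx=s,fy=s,interpolation=cv2.INTER_CUBIC); cv2.imwrite(f"pics/{name}.png",im)
E
python3 - <<'E'
from h import *
print(camera_params("top")); print(state()); print(arm.grip_depth)
snap("top","top1"); snap("scene","scene1")
E
```

```text
{'K': array([[518.5482384 ,   0.        , 315.20827825],
       [  0.        , 518.5482384 , 236.98769014],
       [  0.        ,   0.        ,   1.        ]]), 'eye': array([0.51542898, 0.04004108, 0.99007626]), 'orientation': array([[-1.55899386e-02,  9.97968748e-01, -6.17683742e-02],
       [-9.99878466e-01, -1.55650728e-02,  8.83749093e-04],
       [-7.94752640e-05,  6.17746449e-02,  9.98090120e-01]])}
{'t': 0.0, 'joint_pos': array([ 1.27448011,  0.61592092, -0.01261649,  1.42494821,  0.00809763,
        1.10343515, -0.04044287]), 'qvel': array([-6.67158864e-04, -5.89222681e-04, -1.01328651e-03,  3.91831875e-04,
        1.84991438e-03, -3.85603537e-05, -8.04396512e-04]), 'joint_torque': array([-3.78724535e-04, -4.69212949e+01,  2.59336252e-01, -1.71031058e+01,
        9.94969974e-03,  9.81221645e-03,  1.78665584e-06]), 'tool_pos': array([ 0.17305585, -0.62571092,  0.23012074]), 'tool_rot': array([[ 9.63813746e-01,  2.66575516e-01, -7.46597484e-04],
       [ 2.66576558e-01, -9.63810361e-01,  2.55464343e-03],
       [-3.85730018e-05, -2.66122584e-03, -9.99996458e-01]]), 'ft_force': array([0.63478268, 1.24645196, 0.7520987 ]), 'ft_torque': array([ 0.02057014, -0.03999308, -0.02464134]), 'gripper_force': 0.0, 'width': 0.08521834789142409}
0.0187
```

View pics/top1.png

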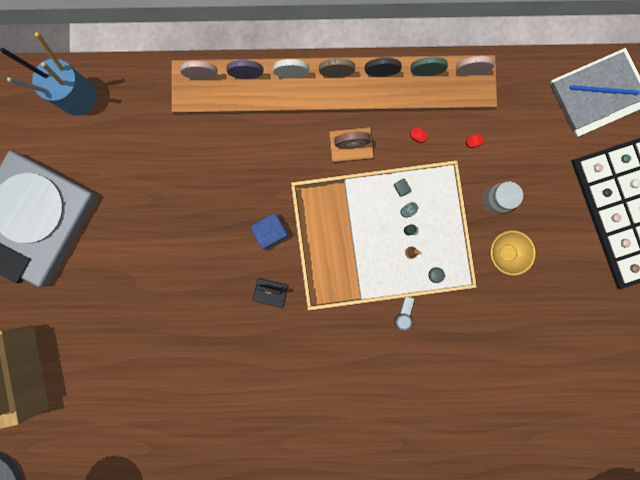

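View pics/scene1.png

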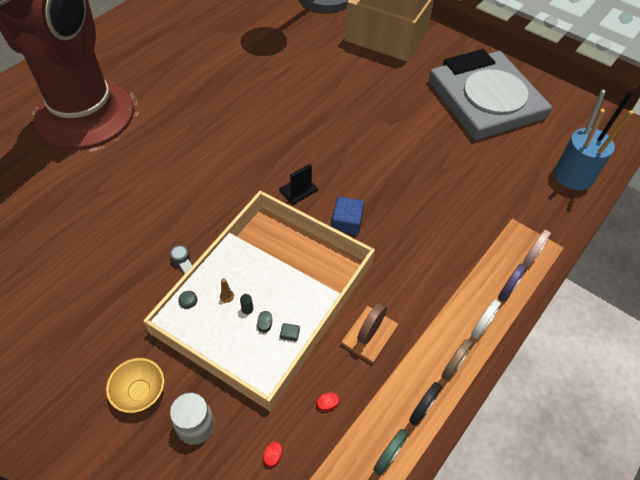

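```bash
python3 - <<'E'
from h import *
snap("top","crop1",(285,150,485,315),4)
E
```

```text
(no output)
```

View pics/crop1.png

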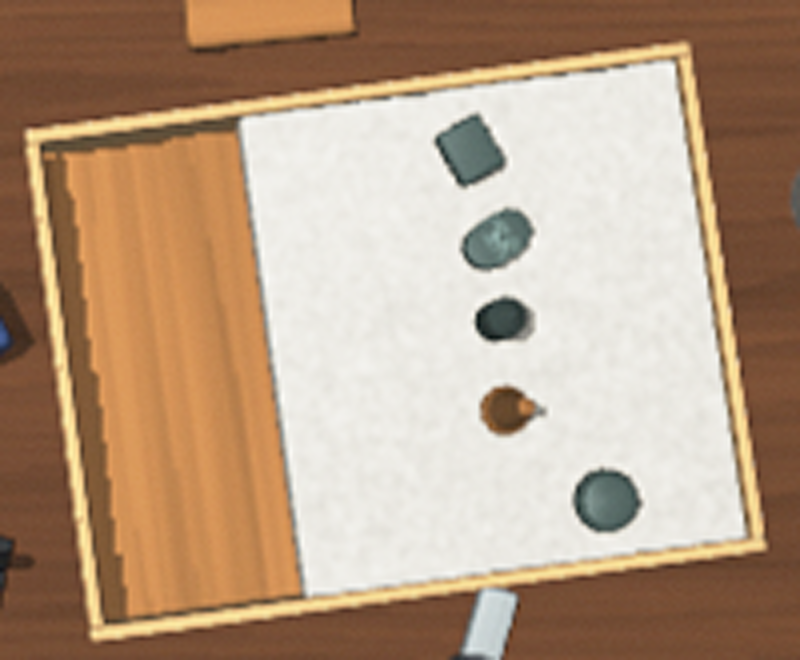

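```bash
cat > m.py <<'E'
from h import *
R=lambda u,v,z: ray("top",u/4+285,v/4+150,z)
# tray outer corners -> fit pose
W=np.array([R(*p,.044)[:2] for p in [(27,130),(688,45),(765,547),(93,637)]])
T=np.array([[.118,.155],[.118,-.155],[-.118,-.155],[-.118,.155]])
wc,tc=W.mean(0),T.mean(0); a,b=W-wc,T-tc
yaw=np.arctan2((b[:,0]*a[:,1]-b[:,1]*a[:,0]).sum(),(a*b).sum())
Rt=np.array([[np.cos(yaw),-np.sin(yaw)],[np.sin(yaw),np.cos(yaw)]]); o=wc
def tt(w): return Rt.T@(np.array(w)[:2]-o)
def tw(t): return o+Rt@np.array(t)
E
python3 - <<'E'
from m import *
print(o,yaw,np.round((a-(Rt@b.T).T)*1e3,1).tolist())
for n,p,z in [("sq",(470,150),.0445),("ov",(497,239),.0445),("cr",(505,321),.036),("cone",(503,410),.036),("rd",(607,500),.0405),("e1",(240,120),.034),("e2",(303,597),.034)]:
    w=R(*p,z); print(n,w.round(4),(tt(w)*1e3).round(1), np.hypot(*w[:2]).round(3))
s=state(); P=s["tool_rot"]; print("tool yaw x",np.arctan2(P[1,0],P[0,0]))
E
```

```text
[ 0.57668647 -0.08545624] 0.1157524377322729 [[-0.9, -1.3], [-1.9, 1.3], [1.5, 1.1], [1.4, -1.0]]
sq [ 0.6626 -0.1226  0.0445] [ 81.  -46.8] 0.674
ov [ 0.6213 -0.1339  0.0445] [ 38.7 -53.3] 0.636
cr [ 0.5842 -0.1382  0.036 ] [  1.3 -53.2] 0.6
cone [ 0.5431 -0.1361  0.036 ] [-39.2 -46.5] 0.56
rd [ 0.5012 -0.1817  0.0405] [-86.1 -86.9] 0.533
e1 [ 0.6799 -0.0179  0.034 ] [110.3  55.2] 0.68
e2 [ 0.4589 -0.0425  0.034 ] [-112.    56.3] 0.461
tool yaw x 0.26979904578156744
```

Emit:
carry_out --pt "0 0 0 0 0 0.77" --pt "0 0 0 0 0 0.77" --pt "0.94 -0.91 0 0 0 0" --pt "0.94 -0.91 0 0 0 0" --pt "0.94 -0.91 0 0 0 0" --pt "0.94 -0.91 0 0 0 0" --pt "0.94 -0.91 0 0 0 0" --pt "0.94 -0.91 0 0 0 0" --pt "0.94 -0.91 0 0 0 0" --pt "0.94 -0.91 0 0 0 0" --pt "0.94 -0.91 0 0 0 0" --pt "0.94 -0.91 0 0 0 0" --jaw 1

```text
t: 1.65
tool_pos: [0.5054, -0.2201, 0.2312]
tool_rot: [[0.993, 0.115, -0.0], [0.115, -0.993, -0.0], [-0.0, -0.0, -1.0]]
ft_force: [0.7, -0.2, 0.2]
width: 0.0001
gripper_force: 0.0
```

Emit:
carry_out --pt "0 0 1 0 0 0" --pt "0 0 1 0 0 0" --pt "0 0 0 0 0 0"

```text
t: 2.02
tool_pos: [0.5023, -0.2203, 0.1485]
tool_rot: [[0.993, 0.116, -0.007], [0.116, -0.993, 0.003], [-0.007, -0.004, -1.0]]
ft_force: [1.1, 0.3, 1.0]
width: -0.0
gripper_force: 0.0
```

```bash
cat > q.py <<'E'
from m import *
s=state(); P=s["tool_rot"]
print(s["t"],"tray",(tt(s["tool_pos"])*1e3).round(1),"z",s["tool_pos"][2].round(4),"dyaw",(np.arctan2(P[1,0],P[0,0])-yaw).round(4),"down",P[:,2].round(3),s["width"],s["ft_force"].round(1))
E
python3 q.py; python3 -c "
from h import *
snap('wrist','w1')"
```

```text
2.025 tray [ -89.5 -125.4] z 0.1485 dyaw 0.0004 down [-0.007  0.003 -1.   ] -4.614873763735428e-05 [1.1 0.3 1. ]
```

View pics/w1.png

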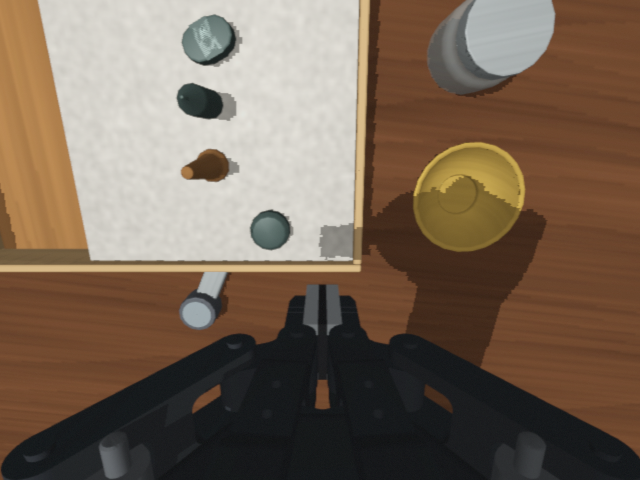

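Emit:
carry_out --pt "0.08 0 0.92 0 0 0" --pt "0 0 0.92 0 0 0" --pt "0 0 0.8 0 0 0" --pt "0 0 0 0 0 0" --pt "0 0 0 0 0 0"

```text
t: 2.7
tool_pos: [0.5096, -0.2219, 0.0478]
tool_rot: [[0.993, 0.115, 0.004], [0.115, -0.993, -0.001], [0.004, 0.002, -1.0]]
ft_force: [1.0, 0.5, -0.2]
width: -0.0
gripper_force: 0.0
```

```bash
python3 q.py; python3 -c "
from h import *
snap('wrist','w2')"
```

```text
2.7 tray [ -82.4 -127.8] z 0.0478 dyaw -0.0003 down [ 0.004 -0.001 -1.   ] -3.3512325445194176e-06 [ 1.   0.5 -0.2]
```

View pics/w2.png

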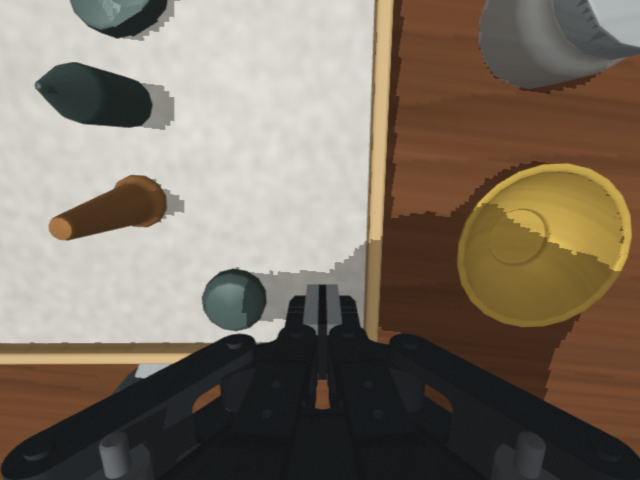

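```bash
python3 - <<'E'
from m import *
for u,v,z in [(235,299,.0405),(141,190,.036)]: print(tt(ray("wrist",u,v,z))*1e3)
E
```

```text
[-83.71743189 -86.65038937]
[-33.46075819 -47.86425068]
```

Emit:
carry_out --pt "-0.05 0 0.22 0 0 0" --pt "0 0 0 0 0 0"

```text
t: 3.0
tool_pos: [0.5054, -0.2213, 0.0369]
tool_rot: [[0.993, 0.115, -0.001], [0.115, -0.993, 0.0], [-0.001, -0.0, -1.0]]
ft_force: [-0.5, 0.8, 0.3]
width: -0.0002
gripper_force: 0.0
```

```bash
python3 q.py
```

```text
3.0 tray [ -86.5 -126.7] z 0.0369 dyaw -0.0002 down [-0.001  0.    -1.   ] -0.00024812358865209413 [-0.5  0.8  0.3]
```

Emit:
carry_out --pt "0.04 -0.27 -0.03 0 0 0" --pt "0 -0.27 0 0 0 0" --pt "0 -0.27 0 0 0 0" --pt "0 -0.27 0 0 0 0" --pt "0 -0.27 0 0 0 0" --pt "0 -0.27 0 0 0 0" --pt "0 -0.27 0 0 0 0" --pt "0 -0.27 0 0 0 0" --pt "0 0 0 0 0 0"

```text
t: 4.12
tool_pos: [0.4974, -0.1336, 0.0382]
tool_rot: [[0.993, 0.118, -0.0], [0.118, -0.993, 0.001], [-0.0, -0.001, -1.0]]
ft_force: [0.6, 0.9, 2.2]
width: 0.0001
gripper_force: 1.1
```

```bash
python3 q.py; python3 -c "
from h import *
snap('wrist','w3')"
```

```text
4.125 tray [-84.3 -38.6] z 0.0382 dyaw 0.0021 down [-0.     0.001 -1.   ] 0.00011142920043747751 [0.6 0.9 2.2]
```

View pics/w3.png

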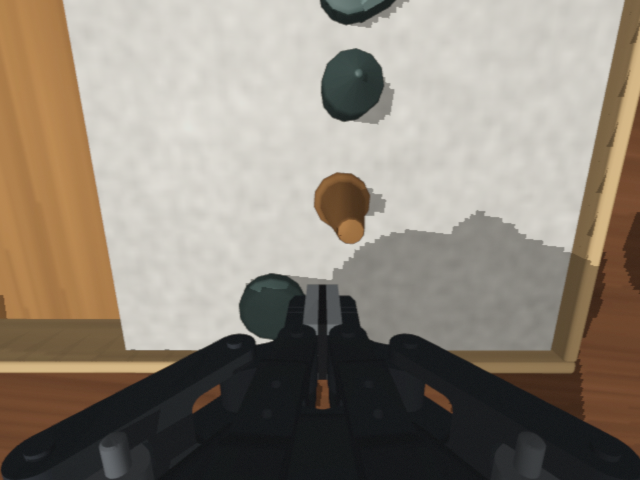

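```bash
python3 - <<'E'
from m import *
for u,v,z in [(271,306,.0405),(343,200,.036)]: print(tt(ray("wrist",u,v,z))*1e3)
E
```

```text
[-84.35805468 -16.29050397]
[-38.18818478 -47.33509292]
```

Emit:
carry_out --pt "0 -0.27 0 0 0 0" --pt "0 -0.27 0 0 0 0" --pt "0 -0.27 0 0 0 0" --pt "0 -0.27 0 0 0 0" --pt "0 -0.27 0 0 0 0" --pt "0 -0.27 0 0 0 0" --pt "0 -0.27 0 0 0 0" --pt "0 -0.27 0 0 0 0" --pt "0 0 0 0 0 0" --pt "0 0 0 0 0 0"

```text
t: 5.42
tool_pos: [0.4872, -0.0493, 0.0379]
tool_rot: [[0.993, 0.116, -0.001], [0.116, -0.993, 0.0], [-0.001, -0.0, -1.0]]
ft_force: [-1.3, -0.7, -0.1]
width: -0.0001
gripper_force: 0.0
```

```bash
python3 q.py; python3 -c "
from h import *
snap('wrist','w4')"
```

```text
5.425 tray [-84.7  46.3] z 0.0379 dyaw 0.0003 down [-0.001  0.    -1.   ] -0.00010733437915431698 [-1.3 -0.7 -0.1]
```

View pics/w4.png

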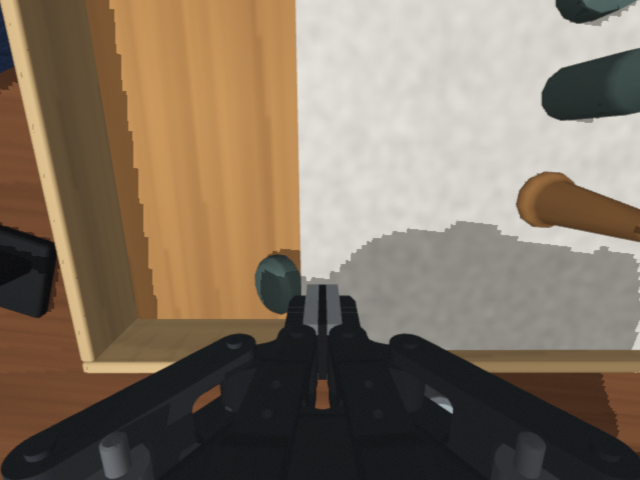

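Emit:
carry_out --pt "0 0 -0.84 0 0 0" --pt "0 0 -0.84 0 0 0" --pt "0 0 -0.84 0 0 0" --pt "0.61 0.67 0 0 0 0" --pt "0.61 0.67 0 0 0 0" --pt "0.61 0.67 0 0 0 0" --pt "0.61 0.67 0 0 0 0" --pt "0.61 0.67 0 0 0 0" --pt "0 0 0 0 0 0" --pt "0 0 0 0 0 0" --pt "0 0 0 0 0 0"

```text
t: 6.85
tool_pos: [0.6234, -0.1673, 0.1389]
tool_rot: [[0.993, 0.117, -0.001], [0.117, -0.993, 0.001], [-0.001, -0.001, -1.0]]
ft_force: [-0.5, 0.3, -0.2]
width: -0.0002
gripper_force: 0.0
```

```bash
python3 q.py; python3 -c "
from h import *
snap('wrist','w5')"
```

```text
6.85 tray [ 36.9 -86.7] z 0.1389 dyaw 0.0011 down [-0.001  0.001 -1.   ] -0.00016406191683215687 [-0.5  0.3 -0.2]
```

View pics/w5.png

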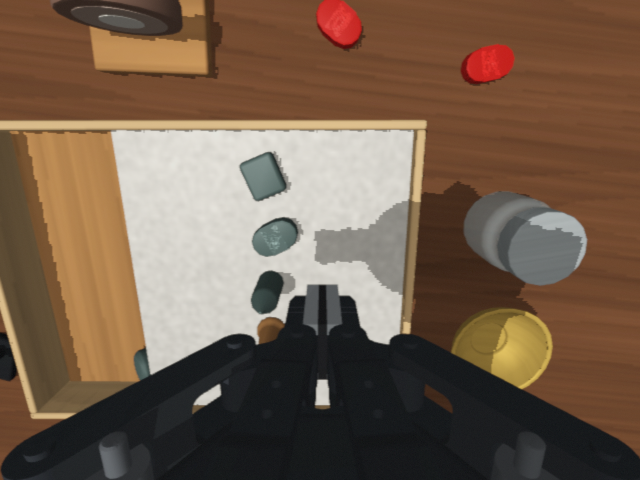

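Emit:
carry_out --pt "0 0 0.84 0 0 0" --pt "0 0 0.84 0 0 0" --pt "0 0 0.84 0 0 0" --pt "0 0 0 0 0 0" --pt "0 0 0 0 0 0" --pt "0 0 0 0 0 0"

```text
t: 7.65
tool_pos: [0.6245, -0.1684, 0.0394]
tool_rot: [[0.993, 0.116, 0.001], [0.116, -0.993, -0.0], [0.001, 0.0, -1.0]]
ft_force: [0.4, 0.2, 0.1]
width: -0.0005
gripper_force: 0.0
```

```bash
cat >> q.py <<'E'
def blobs(cam="wrist",z=.0405,ylim=(-145,54)):
    im=get_image(cam).astype(int); g=im.sum(2)/3
    vv,uu=np.mgrid[0:480,0:640]; c=camera_params(cam); K=np.array(c["K"]);Rm=np.array(c["orientation"]);e=np.array(c["eye"])
    p=np.linalg.inv(K)@np.stack([uu.ravel(),vv.ravel(),np.ones(uu.size)]); d=Rm@(p*[[1],[-1],[-1]])
    w=e[:,None]+d*(z-e[2])/d[2]; t=(Rt.T@(w[:2]-o[:,None])*1e3).reshape(2,480,640)
    on=(abs(t[0])<110)&(t[1]>ylim[0])&(t[1]<ylim[1])
    m=((im[...,1]-im[...,0]>8)&(g<150)&on).astype(np.uint8)
    n,L,S,C=cv2.connectedComponentsWithStats(m)
    for i in range(1,n):
        if S[i,4]<80: continue
        X=t[:,L==i]; ev,V=np.linalg.eigh(np.cov(X)); v=V[:,1]
        lo,hi=np.percentile(X,[1,99],axis=1)
        print(" blob px",C[i].round(),"tray mid",((lo+hi)/2).round(1),"x",lo[0].round(),hi[0].round(),"y",lo[1].round(),hi[1].round(),"axis deg",np.degrees(np.arctan2(v[1],v[0])).round(),"ax",(4*np.sqrt(ev)).round(1))
import sys
if len(sys.argv)>1: blobs(sys.argv[1], ylim=(-145,float(sys.argv[2]) if len(sys.argv)>2 else 54))
E
python3 q.py wrist; python3 q.py top 148
```

```text
7.65 tray [ 37.9 -88. ] z 0.0394 dyaw 0.0003 down [ 0.001 -0.    -1.   ] -0.000497765841429669 [0.4 0.2 0.1]
 blob px [218. 205.] tray mid [ 82.1 -45.3] x 67.0 97.0 y -59.0 -31.0 axis deg -158.0 ax [27.6 31.6]
 blob px [240. 303.] tray mid [ 39.  -51.3] x 25.0 53.0 y -66.0 -36.0 axis deg 124.0 ax [25.  34.9]
 blob px [211. 396.] tray mid [-10.4 -33.5] x -16.0 -5.0 y -38.0 -29.0 axis deg 140.0 ax [ 4.8 14.4]
7.7 tray [ 37.9 -88. ] z 0.0392 dyaw 0.0001 down [ 0.001 -0.    -1.   ] 0.00033085023432355106 [-0.2 -0.2 -0.1]
 blob px [402. 187.] tray mid [ 82.6 -46.8] x 68.0 97.0 y -60.0 -34.0 axis deg -157.0 ax [26.3 30.5]
 blob px [410. 229.] tray mid [  3.4 -49.4] x -4.0 11.0 y -60.0 -39.0 axis deg 99.0 ax [17.  22.3]
 blob px [352. 285.] tray mid [-83.9  69.2] x -96.0 -71.0 y 58.0 80.0 axis deg -170.0 ax [23.8 27.2]
```

Emit:
carry_out --pt "-0.03 -0.25 0.03 0 0 0" --pt "0 -0.25 0 0 0 0" --pt "0 -0.25 0 0 0 0" --pt "0 -0.25 0 0 0 0" --pt "0 0 0 0 0 0"

```text
t: 8.38
tool_pos: [0.6184, -0.127, 0.037]
tool_rot: [[0.993, 0.117, -0.0], [0.117, -0.993, 0.001], [0.0, -0.001, -1.0]]
ft_force: [-0.2, -0.5, 0.3]
width: 0.0004
gripper_force: 0.0
```

```bash
python3 q.py wrist
```

```text
8.375 tray [ 36.6 -46.1] z 0.037 dyaw 0.002 down [-0.     0.001 -1.   ] 0.00038481950851814215 [-0.2 -0.5  0.3]
 blob px [323. 203.] tray mid [ 81.6 -46.3] x 67.0 97.0 y -60.0 -33.0 axis deg -158.0 ax [26.8 31.9]
 blob px [254. 306.] tray mid [ 37.4 -16.2] x 24.0 51.0 y -31.0 -2.0 axis deg 131.0 ax [24.8 34.5]
 blob px [322. 396.] tray mid [ -9.  -45.8] x -17.0 -1.0 y -49.0 -43.0 axis deg -180.0 ax [ 6.4 18.7]
```

Emit:
carry_out --pt "-0.02 -0.26 0 0 0 0" --pt "-0.02 -0.26 0 0 0 0" --pt "-0.02 -0.26 0 0 0 0" --pt "-0.02 -0.26 0 0 0 0" --pt "0 -0.26 0 0 0 0" --pt "0 0 0 0 0 0"

```text
t: 9.18
tool_pos: [0.6092, -0.0757, 0.0369]
tool_rot: [[0.993, 0.118, -0.0], [0.118, -0.993, 0.001], [0.0, -0.001, -1.0]]
ft_force: [0.7, -0.2, -0.6]
width: 0.0001
gripper_force: 0.0
```

```bash
python3 q.py wrist 80
```

```text
9.175 tray [33.4  5.9] z 0.0369 dyaw 0.0023 down [-0.     0.001 -1.   ] 5.687089848660782e-05 [ 0.7 -0.2 -0.6]
 blob px [455. 195.] tray mid [ 82.  -47.5] x 67.0 97.0 y -62.0 -33.0 axis deg -152.0 ax [28.  32.9]
 blob px [257. 312.] tray mid [31.5 34.9] x 17.0 46.0 y 22.0 48.0 axis deg 146.0 ax [24.2 31.6]
 blob px [445. 403.] tray mid [-16.5 -52.6] x -22.0 -11.0 y -57.0 -49.0 axis deg -141.0 ax [ 3.9 12.1]
```

Emit:
carry_out --pt "-0.02 -0.26 0 0 0 0" --pt "-0.02 -0.26 0 0 0 0" --pt "0 -0.26 0 0 0 0" --pt "0 -0.26 0 0 0 0" --pt "0 0 0 0 0 0" --pt "0 0 0 0 0 0"

```text
t: 9.98
tool_pos: [0.6027, -0.0368, 0.0369]
tool_rot: [[0.993, 0.115, -0.0], [0.115, -0.993, -0.0], [-0.0, 0.0, -1.0]]
ft_force: [-0.2, 0.4, -1.0]
width: -0.0003
gripper_force: 0.0
```

```bash
python3 q.py wrist 148
```

```text
9.975 tray [31.5 45.4] z 0.0369 dyaw -0.0001 down [-0. -0. -1.] -0.0002740180367043512 [-0.2  0.4 -1. ]
 blob px [556. 189.] tray mid [ 82.2 -46.6] x 67.0 97.0 y -62.0 -31.0 axis deg -139.0 ax [29.7 33.9]
 blob px [282. 284.] tray mid [40.7 62.3] x 27.0 55.0 y 57.0 68.0 axis deg 173.0 ax [11.5 31. ]
 blob px [558. 387.] tray mid [ -7.7 -64.1] x -29.0 14.0 y -83.0 -45.0 axis deg -137.0 ax [12.9 57.9]
```

Emit:
carry_out --pt "0 0 -0.84 0 0 0" --pt "0 0 -0.84 0 0 0" --pt "0 0 -0.84 0 0 0" --pt "0.25 0.64 0 0 0 0" --pt "0.25 0.64 0 0 0 0" --pt "0.25 0.64 0 0 0 0" --pt "0.25 0.64 0 0 0 0" --pt "0.25 0.64 0 0 0 0" --pt "0 0 0 0 0 0" --pt "0 0 0 0 0 0"

```text
t: 11.28
tool_pos: [0.6667, -0.1567, 0.1374]
tool_rot: [[0.993, 0.116, -0.001], [0.116, -0.993, 0.002], [-0.001, -0.002, -1.0]]
ft_force: [0.1, 0.2, 0.5]
width: -0.0
gripper_force: 0.0
```

```bash
python3 q.py wrist; python3 q.py top 148
```

```text
11.275 tray [ 81.1 -81.1] z 0.1374 dyaw 0.0005 down [-0.001  0.002 -1.   ] -1.0212713190313101e-05 [0.1 0.2 0.5]
 blob px [273. 240.] tray mid [ 82.2 -45. ] x 67.0 97.0 y -58.0 -32.0 axis deg -161.0 ax [27.2 31.6]
 blob px [274. 332.] tray mid [  7.7 -43.5] x 1.0 14.0 y -49.0 -38.0 axis deg 147.0 ax [ 6.2 18.3]
11.325 tray [ 81.3 -80.5] z 0.1376 dyaw 0.0015 down [-0.001  0.002 -1.   ] -0.0003573947502930913 [-0.2 -0.4  0.4]
 blob px [402. 187.] tray mid [ 82.6 -46.8] x 68.0 97.0 y -60.0 -34.0 axis deg -157.0 ax [26.4 30.3]
 blob px [346. 225.] tray mid [27.4 65.4] x 13.0 42.0 y 59.0 72.0 axis deg -179.0 ax [14.4 33.3]
 blob px [410. 229.] tray mid [  3.  -49.5] x -5.0 11.0 y -60.0 -39.0 axis deg 103.0 ax [17.5 22.2]
 blob px [352. 285.] tray mid [-83.9  69.2] x -96.0 -71.0 y 58.0 80.0 axis deg -173.0 ax [23.9 27.3]
```

Oval and round are both in the well. Now the square stone.

Emit:
carry_out --pt "0 0.05 0.84 0 0 0" --pt "0 0 0.84 0 0 0" --pt "0 0 0.82 0 0 0" --pt "0 0 0 0 0 0" --pt "0 0 0 0 0 0" --pt "0 0 0 0 0 0"

```text
t: 12.12
tool_pos: [0.6676, -0.1592, 0.0383]
tool_rot: [[0.993, 0.116, 0.001], [0.116, -0.993, 0.0], [0.001, -0.0, -1.0]]
ft_force: [-0.0, 0.3, 0.1]
width: 0.0
gripper_force: 0.0
```

Emit:
carry_out --pt "0 -0.25 0.02 0 0 0" --pt "0 -0.25 0 0 0 0" --pt "0 -0.25 0 0 0 0" --pt "0 -0.25 0 0 0 0" --pt "0 -0.25 0 0 0 0" --pt "0 0 0 0 0 0"

```text
t: 12.88
tool_pos: [0.6617, -0.1082, 0.0369]
tool_rot: [[0.993, 0.118, -0.0], [0.118, -0.993, 0.001], [0.0, -0.001, -1.0]]
ft_force: [0.6, -0.4, -0.5]
width: 0.0003
gripper_force: 0.0
```

```bash
python3 q.py wrist
```

```text
12.875 tray [ 81.8 -32.4] z 0.0369 dyaw 0.0022 down [-0.     0.001 -1.   ] 0.0002542025687846278 [ 0.6 -0.4 -0.5]
 blob px [260. 293.] tray mid [88.3 -6.6] x 74.0 103.0 y -18.0 5.0 axis deg 174.0 ax [26.5 34. ]
 blob px [135. 364.] tray mid [53.  52.6] x 44.0 62.0 y 51.0 54.0 axis deg 180.0 ax [ 3.2 21.6]
```

Emit:
carry_out --pt "0 -0.25 0 0 0 0" --pt "0 -0.25 0 0 0 0" --pt "0 -0.25 0 0 0 0" --pt "0 -0.25 0 0 0 0" --pt "0 0 0 0 0 0"

```text
t: 13.55
tool_pos: [0.657, -0.0683, 0.0369]
tool_rot: [[0.993, 0.118, -0.0], [0.118, -0.993, 0.001], [-0.0, -0.001, -1.0]]
ft_force: [-0.1, 0.7, -0.3]
width: -0.0001
gripper_force: 0.0
```

```bash
python3 q.py wrist 80
```

```text
13.55 tray [81.8  7.7] z 0.0369 dyaw 0.0024 down [-0.     0.001 -1.   ] -5.3517591203984087e-05 [-0.1  0.7 -0.3]
 blob px [262. 283.] tray mid [92.4 32.6] x 76.0 108.0 y 19.0 47.0 axis deg 158.0 ax [26.8 34.4]
 blob px [213. 393.] tray mid [37.3 58.8] x 33.0 42.0 y 55.0 63.0 axis deg 137.0 ax [ 6.2 11. ]
```

Emit:
carry_out --pt "0 0.3 0 0 0 0" --pt "0.18 0 0 0 0 0" --pt "0.18 0 0 0 0 0" --pt "0 0 0 0 0 0" --pt "0 -0.25 0 0 0 0" --pt "0 -0.25 0 0 0 0" --pt "0 -0.25 0 0 0 0" --pt "0 0 0 0 0 0"

```text
t: 14.6
tool_pos: [0.6692, -0.0484, 0.037]
tool_rot: [[0.993, 0.118, -0.0], [0.118, -0.993, 0.001], [0.0, -0.001, -1.0]]
ft_force: [0.2, -0.1, -0.1]
width: -0.0001
gripper_force: 0.0
```

```bash
python3 q.py wrist 80
```

```text
14.6 tray [96.1 26.1] z 0.037 dyaw 0.0028 down [-0.     0.001 -1.   ] -5.061379420424694e-05 [ 0.2 -0.1 -0.1]
 blob px [261. 315.] tray mid [90.8 52.3] x 79.0 102.0 y 41.0 64.0 axis deg 136.0 ax [23.8 26.4]
```

Emit:
carry_out --pt "0 -0.25 0 0 0 0" --pt "0 -0.25 0 0 0 0" --pt "0 0 0 0 0 0" --pt "0 0 0 0 0 0"

```text
t: 15.15
tool_pos: [0.6669, -0.0311, 0.037]
tool_rot: [[0.993, 0.116, 0.0], [0.116, -0.993, -0.0], [-0.0, 0.0, -1.0]]
ft_force: [-0.8, -0.0, -0.9]
width: -0.0001
gripper_force: 0.0
```

```bash
python3 q.py wrist 148; python3 -c "
from h import *
snap('wrist','w6')"
```

```text
15.15 tray [95.9 43.6] z 0.037 dyaw 0.0003 down [ 0. -0. -1.] -0.00014404641068900263 [-0.8 -0.  -0.9]
 blob px [249. 305.] tray mid [98.  76.2] x 86.0 110.0 y 66.0 86.0 axis deg 175.0 ax [24.7 30.9]
```

View pics/w6.png

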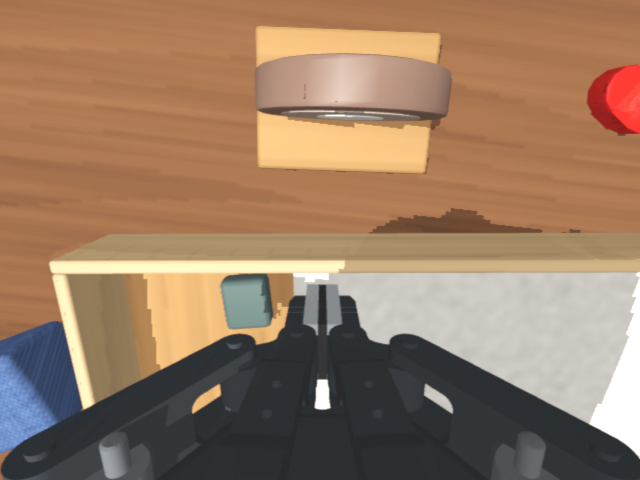

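The rectangular stone, at pixel (247,300), has dropped into the well. I'll raise the arm and check all of it.

Emit:
carry_out --pt "0 0.1 -0.8 0 0 0" --pt "0 0 -0.9 0 0 0" --pt "0 0 -0.9 0 0 0" --pt "0 0.9 0 0 0 0" --pt "0 0.9 0 0 0 0" --pt "0 0.9 0 0 0 0" --pt "0 0.9 0 0 0 0" --pt "0 0.9 0 0 0 0" --pt "0 0 0 0 0 0" --pt "0 0 0 0 0 0" --pt "0 0 0 0 0 0"

```text
t: 16.62
tool_pos: [0.6885, -0.2115, 0.1409]
tool_rot: [[0.993, 0.118, 0.0], [0.118, -0.993, 0.002], [0.0, -0.002, -1.0]]
ft_force: [0.4, 0.6, 0.4]
width: -0.0005
gripper_force: 0.0
```

```bash
python3 q.py top 148; python3 -c "
from h import *
snap('top','crop2',(285,150,485,315),4)"
```

```text
16.625 tray [  96.6 -138.1] z 0.1409 dyaw 0.0025 down [ 0.     0.002 -1.   ] -0.0005433417306442582 [0.4 0.6 0.4]
 blob px [332. 198.] tray mid [79.6 84. ] x 67.0 92.0 y 74.0 94.0 axis deg -179.0 ax [24.4 29. ]
 blob px [346. 225.] tray mid [27.4 65.4] x 13.0 42.0 y 59.0 72.0 axis deg -179.0 ax [14.4 33.3]
 blob px [410. 229.] tray mid [  3.  -49.5] x -5.0 11.0 y -60.0 -39.0 axis deg 101.0 ax [17.1 22.2]
 blob px [352. 285.] tray mid [-83.9  69.2] x -96.0 -71.0 y 58.0 80.0 axis deg -173.0 ax [23.9 27.3]
```

View pics/crop2.png

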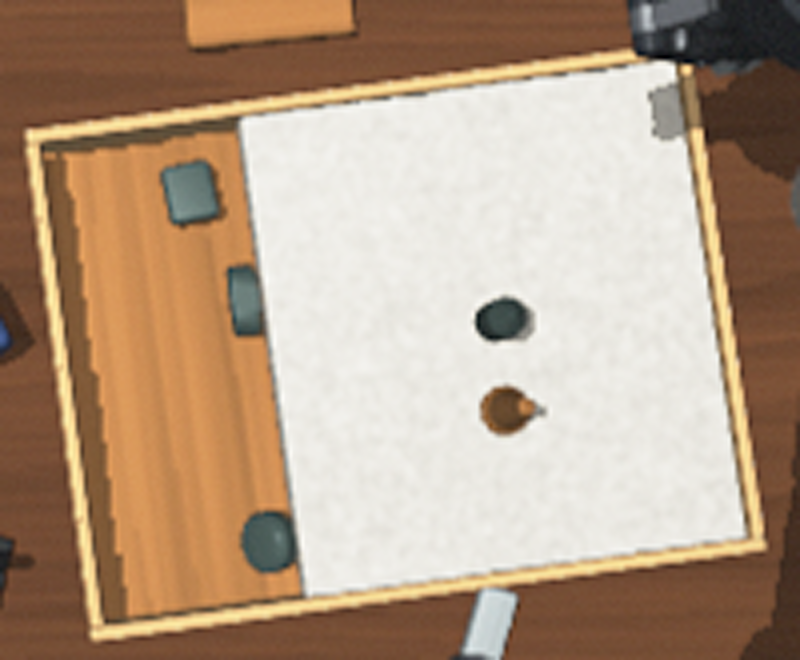

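The three stones are at rest in the well. The oval is on its edge against the well's wall, with its middle about 6 to 9 mm inside the limit. The crystal and cone haven't moved.

```bash
python3 -c "
from rig import job
print(job.job_done())"
```

```text
the job is handed in; nothing more can be done
None
```

I pushed all three cut stones into the well and handed the job in at about 17 s, with no verdict returned; the oval rests on its edge against the well wall, the crystal and cone still stand in place, and nothing around the tray looked moved.

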